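# Bring the blue paint round on the jar carousel

## Task

Push on the arms of the paint carousel with a fingertip to turn it until the blue jar stands centred over the white drip tile. Then push the orange brush rest in beside it until it is fully home against its stop. Pick nothing up: every jar stays seated in its dish, and everything else on the table is left alone.

Things in the scene. Friction and masses are not known exactly. Their poses are not given: they have to be found in the camera images.
- carousel: fixed foot of the paint carousel, a dark steel disc 120 mm across and 18 mm high, flat on the table. Origin on the table on the carousel's vertical turning axis. Its yaw only tells how it was set down.
- rotor (a joint): turn of the carousel about its vertical axis, rad, 0 at the start, positive anticlockwise seen from above; turns either way (stops only after nearly two turns) with friction of about 0.14 N m and stays where it is left. Fingers may push any of its arms.
- hub (a point): top of the carousel's steel hub on the turning axis, 80 mm above the table; hub 44 mm across, from 28 mm above the table, black ball on top to 97 mm. Four level aluminium arms run out from it, 90 degrees apart: bars 12 mm thick, 30 mm tall (40 to 70 mm above the table), bare between 22 and 91 mm from the axis.
- dish (a point): centre of one of the four black dishes, one at the end of each arm, 125 mm from the axis; 68 mm across, 24 to 45 mm above the table (this point at 30 mm, its inner floor). A paint jar stands loose in each, so each arm points from the axis to a jar.
- jar_blue: blue paint jar with blue lid, 56 mm across, 60 mm high, about 0.16 kg, loose in one of the carousel's dishes. Origin at the centre of its underside, 30 mm above the table while seated. Which jar is in which dish varies.
- jar_red: red paint jar, otherwise like the blue one.
- jar_yellow: yellow paint jar, otherwise like the blue one.
- jar_white: white paint jar, otherwise like the blue one.
- tile: white ceramic drip tile fixed on the table under the path of the jars, 72 (x) x 86 (y) x 7 mm. Origin on the table under the tile's centre. Its x axis points away from the carousel (within about 25 degrees). A dark steel base strip, 5 mm high, joins it to the post of the brush rest.
- rest_pivot (a point): turning axis of the brush rest, at (65, -80) mm in the tile's frame, 55 mm above the table.
- rest_tip (a point): free end of the brush rest's arm, 110 mm from its turning axis, 55 mm above the table. The arm is a straight orange bar 12 mm thick, 42 to 68 mm above the table, with small notches on top (to 78 mm); its hub is 28 mm across.
- rest (a joint): swing of the orange brush rest about its vertical post, rad, positive anticlockwise from above. At 0 its arm points along the tile's +x (away from the carousel); at 1.57 along the tile's +y, passing beside the tile, at its end stop: fully in. Starts swung out, between 0 and 0.5; light friction (0.06 N m), stays where left.
- tape: roll of yellow masking tape lying flat, 90 mm across, 24 mm high, near the brush rest's post; leave alone. Origin under its centre.
- water_pot: white cup, 60 mm across, 55 mm high, beside the tile; leave alone. Origin under its centre.
- brush_pot: glass pot with upright brushes, 72 mm across, the pot 85 mm high, brushes to about 175 mm; leave alone. Origin under its centre.
- medium: amber bottle, 60 mm across, 150 mm high; leave alone. Origin under its centre.
- palette_knife: wide-bladed palette knife (scraper) with a wooden handle, lying flat, 200 mm long; leave alone.
- brush: flat brush lying on the table, 220 mm long; leave alone.
- black_jar: black jar, 66 mm across, 80 mm high, on the table; leave alone. Origin under its centre.
Mind the look-alikes: they are no part of the job. Several things have the shape of the jar_blue; the one meant has the colours described above.

How it is judged (in metres and radians):
On the way, in this order (a step that is already met when the one before it is completed fails the run):
1. the blue jar is centred over the tile (within 20 mm) and the carousel at rest, the brush rest still out (horizontal distance between jar_blue and tile below 0.02 m and velocity of joint rotor between -0.1 and 0.1 rad/s and value of joint rest below 1.2 rad), for 0.2 s.
2. the brush rest is fully in, the blue jar still over the tile (horizontal distance between jar_blue and tile below 0.02 m and value of joint rest above 1.46 rad), for 0.2 s.
At the end, for the whole second after the job is handed in: The blue jar's centre is within 20 mm (horizontally) of the drip tile's centre and at rest, the brush rest is within 0.11 rad of its inner stop, and all four jars stand upright in their dishes (all of step 2 and velocity of joint rotor between -0.1 and 0.1 rad/s and height (world z) of jar_blue between 0.024 and 0.04 m and angle between each of jar_blue, jar_red, jar_yellow, jar_white's own z axis and vertical below 0.15 rad and height (world z) of jar_red between 0.024 and 0.04 m and height (world z) of jar_yellow between 0.024 and 0.04 m and height (world z) of jar_white between 0.024 and 0.04 m); the robot touches nothing.
It fails at once if a paint jar is lifted, tipped or knocked out of its dish (height (world z) of any of jar_blue, jar_red, jar_yellow, jar_white above 0.042 m or height (world z) of any of jar_blue, jar_red, jar_yellow, jar_white below 0.022 m or angle between any of jar_blue, jar_red, jar_yellow, jar_white's own z axis and vertical above 0.3 rad).
It fails at once if a bystander (tape, water pot, brush pot, bottle, palette knife, brush, black jar) is moved more than 25 mm (distance of any of tape, water_pot, brush_pot, medium, palette_knife, brush, black_jar from where it was at the start of the episode above 0.025 m).
It also fails if it takes over 70 s, if anything falls off the work surface, if the arm or the gripper's body presses on something with over 40 N, if the wrist force passes 120 N, or if a joint passes its speed limit or range.

## Robot

A 6-joint arm with a two-finger parallel gripper is mounted at the origin on the work surface. World frame = base frame: x ahead of the robot, y to its left, z up, the work surface at z = 0. Lengths are in mm, angles in degrees, forces in N, time in s.
With the tool pointing down it reaches from about 350 to 850 mm from the base axis. Payload 8.1 kg.
Tool frame: the origin (TCP) lies at the very end of the fingers, on their centre line; the grasp point (between the pads) lies 19 mm behind it; z points along the fingers, y is the line along which they close (so a half turn about z gives the same grasp; the last joint's range is limited). The gripper opens to 85 mm and grips with 20 to 120 N. Pads are 22 mm wide; open, the fingers measure 114 mm over their backs; the gripper's body (76 mm by 85 mm) begins 54 mm behind the grasp point. The pads swing forward as they close: fully open they stand 13 mm farther back than shut.
Start: joints at [65.638, 7.471, 85.268, -0, 87.261, -4.893], TCP at [199.958, 565.705, 231.292] pointing down, gripper open.
Joint ranges: [-169.43, 169.43], [-51.17, 129.36], [1.28, 143.12], [-76.62, 256.62], [0, 156.53], [-152.29, 152.29]. Speed limits (degrees/s): [136.94, 136.94, 159.86, 180, 180, 180].

## Interface

Orientations are given as [roll, pitch, yaw] about the fixed x, y, z axes, in that order (R = Rz(yaw) Ry(pitch) Rx(roll)).
In Python, from bench import sense, eyes, job, models gives the robot as it stands. The module is installed in compiled form; this text tells all that it offers.
- The arm moves only by the tool apply_moves, never from a script. Its argument "rows" is a list of rows, each a list of 6 numbers: the shift along the tool's x, y, z in mm, then the turn, a rotation vector about the tool's x, y, z in rad. In form: [[dx, dy, dz, rx, ry, rz], ...]. A call has exactly 5 rows; each row shifts and turns the commanded pose from where the row before left it, along the tool's axes as they then stand; what a row does not reach is not made up. A row lasts 1/8 s, in which the tool goes at most 62.5 mm and 10.7 degrees, less where a joint would pass 70% of its speed; a pose out of reach is approached as far as the arm can. A call is refused whole if a number of a shift passes 62.5 or a number of a turn 0.188, either way. A call with a gripper value outside its range is refused whole. "fingers" is the finger opening in mm, from 0 to 85.4, set as the call begins (left out, the last holds). The fingers move at their own pace and stop on an object; "grip_force" is the grip in N (left out, the last holds). Time passes only in rows, so rows that do not move let the fingers close, or fill a call up. It gives the time, the measured TCP pose, the force, the opening and the grip force at its end, in the units of the state.
- sense(): the state, without advancing time (a new reading comes with each control period).
- eyes.snapshot(name): name is "side" or "top"; returns (picture, depth): 384x512x3 uint8, red, green, blue; 384x512 float32, mm along the optical axis (not along the pixel's ray), 0 where there is no reading.
- eyes.get_calibration(name): a dict with "intrinsics" (3x3 intrinsics, pixels), "R" (3x3) and "t" (3): a world point X has camera coordinates R X + t. Camera axes: x right, y down, z forward; pixel columns grow to the right and rows downward; lengths in mm; the calibration is good to about 2 mm. A picture is of the moment at which its call begins. get_calibration takes no time and is no camera call.
- job.hand_in(): hands the job in; it is judged then, once.
Trained networks look in the newest picture that a camera, given by its name, has taken for a name from the list of things; names that differ only in an ending like _2 or _b are one class to them, and where a whole thing is asked for, a point or a joint stands for the part that bears it (a point fixed in the world has none). Each returns a list of dicts, best first, with "confidence" (0 to 1); they miss things now and then, are a little off and sometimes report something else, mostly with a low value. They report only what shows in the picture. A call takes as long as a camera call. They do not tell look-alikes from the thing itself.
- models.boxes_of(name, camera): "xyz" ([x, y, z] in mm, in world coordinates, good to about 4 mm: the middle of the surface that is visible of it).
- models.cut_out(name, camera): "pixels" (384x512 bool, what is visible of it).
- models.place_of(name, camera): "xyz" ([x, y, z] in mm, in world coordinates, good to about 4 mm: a listed point, or the origin of a listed thing).
The state is a dict: "time": time; "joint_pos": joint angles; "qd": joint speeds; "joint_efforts": joint torques, N m; "tool_pos": TCP position; "tcp_rot": TCP orientation; "ft_force": force on the tool from outside, world axes, zero at the start; "wrist_torque": the same for the moment, N m; "finger_gap": finger opening in mm; "grip_force": force on a finger pad.
Only numpy, scipy, OpenCV 4.12 (cv2) and the standard library are available. Lean on these libraries where they do the work, as an engineer would, in place of code of your own. Each camera call takes 0.05 s, during which the arm holds its last target. There are 200 camera calls.

## Working session

There is one attempt and no reset: what is moved stays moved. The work goes in short steps, Python scripts to look and compute and a tool call to move; the robot and the scene stay as the last step left them, time stands still between calls to the robot, and variables do not carry over. Pictures are saved under pics/ and viewed, at most 10 in all, crops included, and the job is handed in when it is done.

Besides the shell and the picture viewer there is one more tool, called after ">>>" as name(argument=value, ...) on one line, values as JSON. apply_moves: Moves the arm, as the interface text tells. Its arguments: {"type":"object","properties":{"rows":{"type":"array"},"fingers":{"type":"number"},"grip_force":{"type":"number"}},"required":["rows"]}

```bash
mkdir -p pics; python3 - <<'E'
from bench import sense, eyes, job, models
import cv2
for c in ("top","side"):
    p,d=eyes.snapshot(c); cv2.imwrite(f"pics/{c}0.png",p[:,:,::-1])
    for n in ["carousel","hub","dish","jar_blue","jar_red","jar_yellow","jar_white","tile","rest_pivot","rest_tip","tape","water_pot","brush_pot","medium","black_jar","palette_knife","brush"]:
        print(c,n,[([round(float(v)) for v in r["xyz"]],round(r["confidence"],2)) for r in models.place_of(n,c)][:5])
s=sense();print(s["time"],s["tool_pos"],s["tcp_rot"],s["finger_gap"])
E
```

```text
top carousel [([560, 130, 5], 0.55), ([673, 80, 28], 0.29)]
top hub [([557, 131, 81], 0.61)]
top dish [([674, 76, 28], 0.83)]
top jar_blue [([774, 163, 1], 0.76), ([719, 342, 0], 0.75), ([675, 78, 30], 0.59)]
top jar_red [([612, 242, 32], 0.81), ([346, -370, -2], 0.22)]
top jar_yellow [([510, 20, 30], 0.54), ([673, 79, 29], 0.46)]
top jar_white [([450, 176, 30], 0.73), ([586, -468, 0], 0.4)]
top tile [([582, 4, 0], 0.68)]
top rest_pivot [([539, -87, 55], 0.6), ([448, 181, 28], 0.54)]
top rest_tip [([603, -177, 53], 0.56)]
top tape [([535, -88, 56], 0.73), ([417, -130, -4], 0.54)]
top water_pot [([732, -17, 0], 0.66)]
top brush_pot [([586, -469, 1], 0.88), ([506, 466, 2], 0.23)]
top medium [([392, 441, -2], 0.7)]
top black_jar [([508, 468, 3], 0.98)]
top palette_knife [([345, -369, 1], 0.65)]
top brush [([276, 322, -2], 0.8)]
side carousel [([559, 130, -1], 0.86)]
side hub [([555, 128, 81], 0.79)]
side dish [([671, 80, 30], 0.89)]
side jar_blue [([671, 75, 29], 0.84), ([714, 334, 4], 0.59), ([583, 1, 2], 0.39)]
side jar_red [([606, 246, 30], 0.71), ([275, 321, -3], 0.22)]
side jar_yellow [([508, 16, 34], 0.53), ([596, -176, 58], 0.47)]
side jar_white [([444, 182, 29], 0.52), ([423, -130, 0], 0.45)]
side tile [([584, 2, 1], 0.68)]
side rest_pivot [([537, -87, 56], 0.76), ([420, -131, 1], 0.5), ([347, -371, 4], 0.23)]
side rest_tip [([597, -179, 56], 0.73)]
side tape [([422, -131, -1], 0.65)]
side water_pot [([735, -16, -3], 0.52)]
side brush_pot [([583, -469, 2], 0.73), ([501, 466, 2], 0.31)]
side medium [([597, -177, 57], 0.74), ([387, 445, 2], 0.7), ([738, -14, -2], 0.48)]
side black_jar [([502, 464, 5], 0.73), ([556, 129, 83], 0.33)]
side palette_knife [([348, -367, 5], 0.71)]
side brush [([278, 318, -1], 0.9), ([504, 466, 3], 0.3), ([559, 131, 1], 0.18)]
1.8 [199.98987174 565.70161696 231.28304647] [-1.79999863e+02  1.47857675e-03  1.60528119e+02] 85.38675822318756
```

View pics/top0.png

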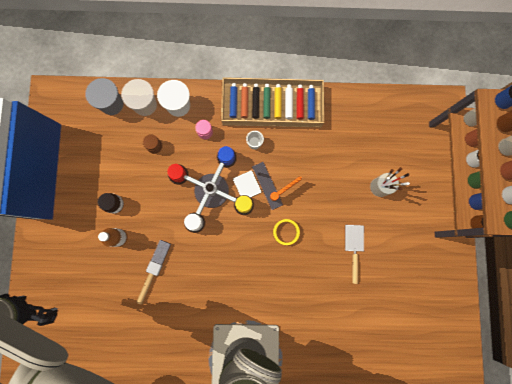

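View pics/side0.png

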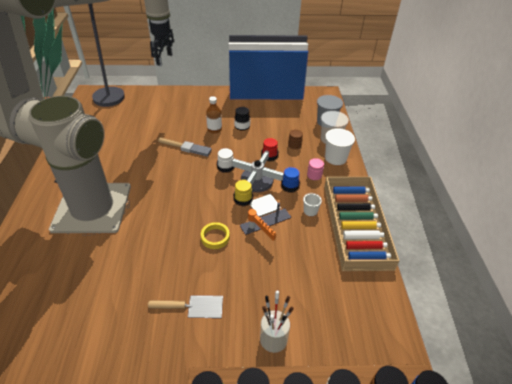

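The top view shows the carousel hub at pixel (210,188), with the blue jar at (227,156) and the tile at (247,184). The orange rest is at (287,188), swung out. The networks agree with this, and I take the blue jar as the (673,78) detection seated at z = 30. It needs to turn about 54° clockwise, so I'll push the white arm.

>>> apply_moves(rows=[[-41.3,-33.1,0,0,0,0],[-41.3,-33.1,0,0,0,0],[-41.3,-33.1,0,0,0,0],[-41.3,-33.1,0,0,0,0],[-41.3,-33.1,0,0,0,0]], fingers=0)

```text
time: 2.42
tool_pos: [340.2, 339.4, 231.5]
tcp_rot: [180.0, 0.0, 160.5]
ft_force: [0.8, 0.9, -0.1]
finger_gap: -0.0
grip_force: 0.0
```

>>> apply_moves(rows=[[-41.3,-33.1,0,0,0,0],[-41.3,-33.1,0,0,0,0],[-41.3,-33.1,0,0,0,0],[-41.3,-33.1,0,0,0,0],[-41.3,-33.1,0,0,0,0.087]])

```text
time: 3.05
tool_pos: [479.8, 114.4, 231.6]
tcp_rot: [180.0, 0.0, 155.5]
ft_force: [1.2, -0.6, 0.3]
finger_gap: 0.2
grip_force: 0.0
```

>>> apply_moves(rows=[[0,0,36,0,0,0],[0,0,36,0,0,0],[0,0,36,0,0,0],[0,0,36,0,0,0],[0,0,36,0,0,0]])

```text
time: 3.68
tool_pos: [479.1, 115.9, 50.4]
tcp_rot: [180.0, 0.0, 155.5]
ft_force: [-0.1, 0.5, 0.1]
finger_gap: 0.0
grip_force: 0.0
```

>>> apply_moves(rows=[[0,8,0,0,0,0],[0,5,0,0,0,0],[0,4,0,0,0,0],[0,3,0,0,0,0],[0,2,0,0,0,0]])

```text
time: 4.3
tool_pos: [488.7, 136.3, 52.0]
tcp_rot: [180.0, 0.1, 155.6]
ft_force: [0.5, -1.0, 0.1]
finger_gap: -0.2
grip_force: 0.0
```

>>> apply_moves(rows=[[1,4,0,0,0,0.06],[1,4,0,0,0,0.06],[1.2,5.3,0,0,0,0.08],[1.2,5.3,0,0,0,0.08],[1.2,5.3,0,0,0,0.08]])

```text
time: 4.92
tool_pos: [495.6, 159.0, 51.1]
tcp_rot: [-179.9, -0.0, 134.8]
ft_force: [-2.3, 0.1, 0.4]
finger_gap: -0.1
grip_force: 1.1
```

```bash
cat > look.py <<'E'
from bench import sense, eyes, models
import cv2,sys,numpy as np
tag=sys.argv[1]
for c in ("top","side"):
    p,d=eyes.snapshot(c); cv2.imwrite(f"pics/{c}{tag}.png",p[:,:,::-1])
    for n in sys.argv[2:]:
        print(c,n,[([round(float(v),1) for v in r["xyz"]],round(r["confidence"],2)) for r in models.place_of(n,c)][:4])
s=sense();print(s["time"],s["tool_pos"].round(1),s["tcp_rot"].round(1),s["ft_force"].round(1))
E
python3 look.py 1 jar_blue jar_white jar_red hub tile
```

```text
top jar_blue [([720.6, 340.6, 0.8], 0.68), ([772.0, 160.8, -0.2], 0.62), ([562.0, 129.6, 1.6], 0.61), ([655.7, 47.4, 32.2], 0.58)]
top jar_white [([467.9, 212.0, 28.1], 0.53)]
top jar_red [([646.1, 220.7, 30.8], 0.6)]
top hub [([557.8, 129.0, 82.4], 0.59)]
top tile [([580.8, 4.6, 0.2], 0.71)]
side jar_blue [([770.9, 161.7, -0.8], 0.87), ([648.7, 42.4, 28.4], 0.58), ([713.5, 338.6, 2.6], 0.58)]
side jar_white [([599.6, -178.7, 57.7], 0.52), ([467.1, 216.0, 26.8], 0.41), ([732.6, -15.5, -3.3], 0.33)]
side jar_red [([642.4, 223.7, 29.3], 0.68)]
side hub [([558.6, 126.4, 84.7], 0.89), ([733.4, -13.3, -0.6], 0.3), ([535.9, -85.5, 58.5], 0.25)]
side tile [([583.5, -0.1, 1.0], 0.95)]
5.525 [496.3 158.9  51.4] [180.    0.  134.9] [ 0.1 -0.4 -0.3]
```

>>> apply_moves(rows=[[1.4,5.3,0,0,0,0.08],[1.4,5.3,0,0,0,0.08],[1.4,5.3,0,0,0,0.08],[1.4,5.3,0,0,0,0.08],[1.4,5.3,0,0,0,0.08]])

```text
time: 6.15
tool_pos: [512.8, 180.2, 50.8]
tcp_rot: [-179.9, -0.0, 111.9]
ft_force: [-3.5, 0.5, -0.3]
finger_gap: 0.2
grip_force: 1.1
```

>>> apply_moves(rows=[[0.7,2.6,0,0,0,0.04],[0.7,2.6,0,0,0,0.04],[0.5,2,0,0,0,0.03],[0.35,1.3,0,0,0,0.02],[0,0,0,0,0,0]])

```text
time: 6.78
tool_pos: [520.8, 184.9, 51.2]
tcp_rot: [-180.0, 0.0, 104.6]
ft_force: [-1.8, 0.7, -0.3]
finger_gap: 0.1
grip_force: 0.6
```

```bash
python3 look.py 2 jar_blue jar_white jar_red jar_yellow dish
```

```text
top jar_blue [([599.9, 11.8, 30.1], 0.8), ([772.1, 158.7, 2.1], 0.73), ([582.7, 4.2, 0.7], 0.56), ([719.6, 335.9, 1.9], 0.52)]
top jar_white [([443.4, 94.5, 29.0], 0.46), ([525.2, 250.4, 28.8], 0.43)]
top jar_red [([682.3, 165.7, 26.4], 0.7), ([415.2, -133.1, -3.4], 0.48), ([588.3, -470.9, -0.0], 0.26)]
top jar_yellow [([442.2, 94.1, 28.2], 0.46)]
top dish [([597.4, 8.8, 30.4], 0.96)]
side jar_blue [([594.4, 5.1, 28.1], 0.78), ([717.1, 338.5, 2.1], 0.52), ([768.7, 165.1, -0.0], 0.51)]
side jar_white []
side jar_red [([673.4, 169.8, 26.6], 0.8), ([737.3, -16.2, -1.2], 0.56)]
side jar_yellow [([438.3, 89.5, 30.1], 0.51)]
side dish [([597.0, 14.9, 30.9], 0.93), ([275.8, 320.3, 1.7], 0.2)]
7.375 [520.8 184.9  51.3] [-180.     0.   104.6] [-0.7 -0.2 -1.4]
```

>>> apply_moves(rows=[[0.5,2,0,0,0,0.03],[0.5,2,0,0,0,0.03],[0.5,2,0,0,0,0.03],[0.3,1.2,0,0,0,0.02],[0,0,0,0,0,0]])

```text
time: 8.0
tool_pos: [527.9, 188.3, 51.5]
tcp_rot: [180.0, 0.0, 98.2]
ft_force: [-0.2, 1.4, -1.4]
finger_gap: -0.1
grip_force: 0.4
```

>>> apply_moves(rows=[[0,-8,0,0,0,0],[0,-20,0,0,0,0],[0,0,-50,0,0,0],[0,0,-50,0,0,0],[0,0,-30,0,0,0]])

```text
time: 8.62
tool_pos: [500.7, 184.4, 184.7]
tcp_rot: [179.7, -0.0, 98.3]
ft_force: [1.1, -0.2, 0.3]
finger_gap: -0.1
grip_force: 0.0
```

```bash
python3 look.py 3 jar_blue jar_white jar_red jar_yellow tile rest_pivot rest_tip; python3 - <<'E'
import cv2
a=cv2.imread("pics/top3.png")[110:250,140:320];cv2.imwrite("pics/c3.png",cv2.resize(a,None,fx=4,fy=4,interpolation=2))
E
```

```text
top jar_blue [([585.2, 6.4, 31.9], 0.71), ([720.9, 337.8, 0.3], 0.65), ([773.2, 161.7, 0.6], 0.57)]
top jar_white [([437.0, 110.3, 30.1], 0.66)]
top jar_red [([685.9, 150.1, 28.9], 0.6)]
top jar_yellow [([583.6, 7.0, 29.6], 0.66), ([437.6, 109.4, 30.3], 0.5)]
top tile [([579.3, 5.0, -0.8], 0.95)]
top rest_pivot [([535.2, -87.2, 56.4], 0.57)]
top rest_tip [([599.3, -176.5, 56.7], 0.47)]
side jar_blue [([581.3, 3.7, 28.4], 0.84), ([717.3, 336.5, 3.7], 0.61), ([769.5, 163.8, 2.0], 0.57)]
side jar_white [([538.3, 252.9, 28.3], 0.55)]
side jar_red [([679.0, 155.0, 31.6], 0.74)]
side jar_yellow [([435.9, 107.0, 32.7], 0.8)]
side tile [([584.0, 1.9, 0.7], 0.79)]
side rest_pivot [([535.6, -86.3, 58.7], 0.57)]
side rest_tip [([500.0, 468.6, 1.3], 0.67), ([596.6, -177.5, 56.1], 0.64)]
9.425 [499.8 184.2 181.2] [-180.     0.    98.3] [-0.1  0.7  0. ]
```

View pics/c3.png

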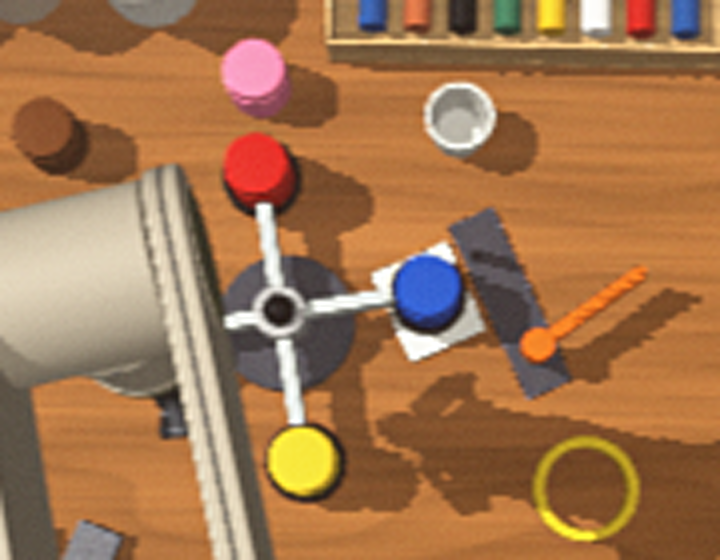

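The blue jar is at about (583,5) and the tile at about (582,3), so it is centred. In the crop, the blue jar at (428,292) covers the tile and the rest is still out. Next is the rest.

>>> apply_moves(rows=[[-36.6,-0.9,0,0,0,0],[-36.6,-0.9,0,0,0,0],[-36.6,-0.9,0,0,0,0],[-36.6,-0.9,0,0,0,0],[-36.6,-0.9,0,0,0,0]])

```text
time: 10.05
tool_pos: [521.7, 1.3, 181.4]
tcp_rot: [180.0, 0.0, 98.3]
ft_force: [0.8, 0.2, -0.6]
finger_gap: -0.2
grip_force: 0.0
```

>>> apply_moves(rows=[[-36.6,-0.9,0,0,0,0],[-36.6,-0.9,0,0,0,0],[-36.6,-0.9,0,0,0,0],[-36.6,-0.9,0,0,0,0],[-36.6,-0.9,0,0,0,0]])

```text
time: 10.68
tool_pos: [543.5, -180.5, 181.4]
tcp_rot: [180.0, 0.0, 98.2]
ft_force: [1.4, -0.4, -0.0]
finger_gap: 0.1
grip_force: 0.0
```

>>> apply_moves(rows=[[0,0,26,0,0,-0.092],[0,0,26,0,0,-0.092],[0,0,26,0,0,-0.092],[0,0,26,0,0,-0.092],[0,0,26,0,0,-0.092]])

```text
time: 11.3
tool_pos: [543.4, -179.3, 50.5]
tcp_rot: [180.0, 0.0, 124.8]
ft_force: [0.1, 0.2, 0.5]
finger_gap: 0.2
grip_force: 0.0
```

>>> apply_moves(rows=[[0,8,0,0,0,0],[0,8,0,0,0,0],[0,6,0,0,0,0],[0,3,0,0,0,0],[-1.2,5,0,0,0,-0.06]])

```text
time: 11.92
tool_pos: [569.2, -163.2, 51.9]
tcp_rot: [180.0, 0.0, 128.1]
ft_force: [-0.1, -0.7, 0.5]
finger_gap: 0.1
grip_force: 0.4
```

>>> apply_moves(rows=[[-1.7,8.1,0,0,0,-0.1],[-1.7,8.1,0,0,0,-0.1],[-1.7,8.1,0,0,0,-0.1],[-1.7,8.1,0,0,0,-0.1],[-1.7,8.1,0,0,0,-0.1]])

```text
time: 12.55
tool_pos: [601.7, -138.3, 51.9]
tcp_rot: [-180.0, 0.0, 156.9]
ft_force: [0.5, -0.2, 0.6]
finger_gap: -0.0
grip_force: 0.4
```

>>> apply_moves(rows=[[-1.7,8.1,0,0,0,-0.1],[-1.7,8.1,0,0,0,-0.1],[-1.7,8.1,0,0,0,-0.1],[-1.7,8.1,0,0,0,-0.1],[0,0,0,0,0,0]])

```text
time: 13.18
tool_pos: [616.4, -108.4, 51.8]
tcp_rot: [-180.0, 0.0, 179.6]
ft_force: [-0.6, 0.2, -0.6]
finger_gap: 0.0
grip_force: 0.0
```

```bash
python3 look.py 4 rest_tip rest_pivot jar_blue; python3 - <<'E'
import cv2
a=cv2.imread("pics/side4.png")[130:270,190:370];cv2.imwrite("pics/c4.png",cv2.resize(a,None,fx=4,fy=4,interpolation=2))
E
```

```text
top rest_tip []
top rest_pivot [([533.6, -87.9, 52.6], 0.59)]
top jar_blue [([721.2, 339.5, -0.5], 0.75), ([774.2, 161.2, -1.1], 0.59), ([583.0, 8.3, 32.1], 0.55)]
side rest_tip [([642.1, -90.1, 52.3], 0.49)]
side rest_pivot [([537.3, -88.2, 57.8], 0.85)]
side jar_blue [([770.1, 164.8, 1.8], 0.76), ([575.9, 5.5, 28.3], 0.7)]
13.575 [ 615.8 -109.    51.3] [180.   -0.  179.6] [ 0.9 -0.1  0.3]
```

View pics/c4.png

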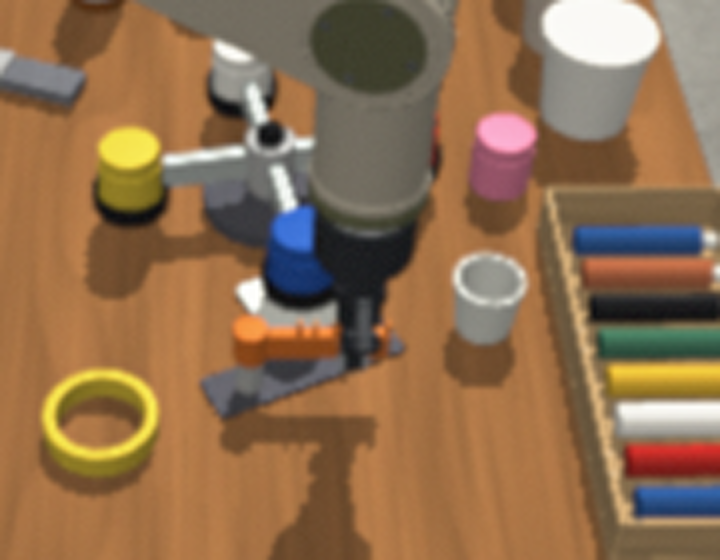

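The crop shows the orange rest at (310,340) following the finger, with about 24° still to go. The blue jar is clear of it.

>>> apply_moves(rows=[[-1.4,6.5,0,0,0,-0.08],[-1.4,6.5,0,0,0,-0.08],[-1.4,6.5,0,0,0,-0.08],[-1.4,6.5,0,0,0,-0.08],[-0.7,3.2,0,0,0,-0.04]])

```text
time: 14.2
tool_pos: [618.2, -79.1, 51.3]
tcp_rot: [-180.0, -0.0, -159.7]
ft_force: [0.0, -0.4, 0.3]
finger_gap: 0.2
grip_force: 0.4
```

>>> apply_moves(rows=[[-0.5,2.4,0,0,0,-0.03],[-0.4,1.6,0,0,0,-0.02],[-0.4,1.6,0,0,0,-0.02],[-0.2,0.8,0,0,0,-0.01],[0,0,0,0,0,0]])

```text
time: 14.82
tool_pos: [617.2, -72.6, 51.3]
tcp_rot: [180.0, -0.0, -155.2]
ft_force: [-0.7, 0.0, 0.0]
finger_gap: 0.3
grip_force: 0.1
```

No stop force yet, so I continue in small steps.

>>> apply_moves(rows=[[0,1,0,0,0,0],[0,1,0,0,0,0],[0,1,0,0,0,0],[0,1,0,0,0,0],[0,0,0,0,0,0]])

```text
time: 15.45
tool_pos: [616.5, -70.9, 51.5]
tcp_rot: [-179.8, 0.1, -155.2]
ft_force: [5.4, -8.7, -4.0]
finger_gap: -0.1
grip_force: 5.1
```

```bash
python3 look.py 5 rest_tip rest_pivot jar_blue
```

```text
top rest_tip [([533.8, -86.5, 55.7], 0.18)]
top rest_pivot [([532.9, -89.7, 55.8], 0.67), ([682.4, 150.5, 27.6], 0.39)]
top jar_blue [([772.4, 163.6, -0.1], 0.78), ([436.8, 109.2, 30.3], 0.74), ([718.8, 336.2, -2.1], 0.56), ([582.2, 5.0, 30.8], 0.53)]
side rest_tip [([633.1, -42.6, 54.9], 0.79), ([423.5, -128.8, 2.4], 0.6), ([580.3, 3.6, 29.1], 0.42)]
side rest_pivot [([535.4, -86.5, 57.5], 0.81), ([535.2, 252.2, 26.1], 0.53)]
side jar_blue [([771.1, 163.8, -0.4], 0.73), ([582.0, 1.6, 28.5], 0.58), ([717.6, 338.3, 4.7], 0.46)]
15.85 [616.5 -70.9  51.5] [-1.798e+02  1.000e-01 -1.552e+02] [ 5.6 -8.  -4.5]
```

About 10 N of resistance, and the tip is at the predicted position, so the rest is home. I back off and check.

>>> apply_moves(rows=[[0,-6,0,0,0,0],[0,-24,0,0,0,0],[0,0,-40,0,0,0],[0,0,-60,0,0,0],[0,0,-60,0,0,0]])

```text
time: 16.48
tool_pos: [627.4, -96.0, 212.4]
tcp_rot: [179.9, -0.1, -155.2]
ft_force: [0.5, -0.1, 0.7]
finger_gap: 0.1
grip_force: 0.0
```

>>> apply_moves(rows=[[0,-45,0,0,0,0],[0,-45,0,0,0,0],[0,-45,0,0,0,0],[0,-45,0,0,0,0],[0,0,0,0,0,0]])

```text
time: 17.1
tool_pos: [703.2, -262.6, 209.0]
tcp_rot: [179.9, -0.1, -155.4]
ft_force: [-0.7, 0.0, 0.2]
finger_gap: 0.1
grip_force: 0.0
```

```bash
python3 look.py 6 rest_tip rest_pivot jar_blue tile; python3 - <<'E'
import cv2
a=cv2.imread("pics/top6.png")[110:250,140:320];cv2.imwrite("pics/c6.png",cv2.resize(a,None,fx=4,fy=4,interpolation=2))
E
```

```text
top rest_tip [([637.2, -40.9, 55.6], 0.62), ([276.9, 323.6, -3.6], 0.16)]
top rest_pivot []
top jar_blue [([437.2, 111.2, 29.2], 0.69), ([772.1, 161.5, -0.8], 0.65), ([584.8, 4.7, 29.8], 0.64), ([718.9, 336.5, 2.7], 0.49)]
top tile [([345.4, -371.0, -2.1], 0.69), ([582.8, 5.2, -2.5], 0.65)]
side rest_tip [([634.5, -38.3, 54.2], 0.85)]
side rest_pivot [([389.6, 440.7, 0.8], 0.71), ([538.8, -89.9, 58.5], 0.7)]
side jar_blue [([579.4, 5.6, 32.7], 0.67), ([714.1, 338.4, 2.7], 0.59), ([772.2, 162.4, 0.8], 0.43)]
side tile [([580.8, 2.0, 0.9], 0.75)]
17.6 [ 703.8 -259.   211.9] [-180.     0.  -155.1] [-0.2  0.9  0.6]
```

View pics/c6.png

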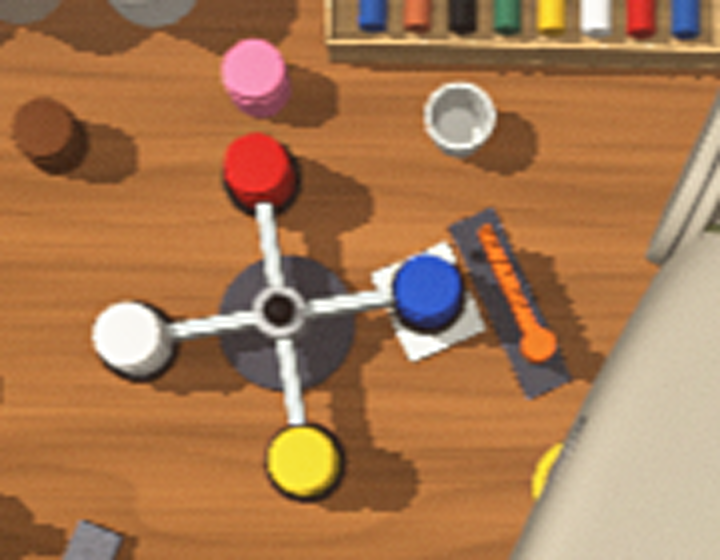

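The crop shows the blue jar over the tile at (428,292), the rest parallel to its base strip from (540,343) to (487,230), and all four jars seated.

```bash
python3 -c "
from bench import job
print(job.hand_in())"
```

```text
the job is handed in; nothing more can be done
None
```

I handed the job in with the blue jar about 2 mm from the tile centre by the last camera readings, the brush rest against its stop and all four jars seated; the hand-in gave no verdict.

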